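Tip the cherry tomatoes, not the walnuts, into the sink

TASK

The cherry tomatoes have to be rinsed and the walnuts must stay dry. Slide the two-section dish across the worktop, turning it until its tomato half faces the sink and pokes out over the sink's edge, then tip it up by the ear on the walnut side so that every tomato rolls into the sink and every walnut stays in its own half. Set the dish back down flat on the worktop and leave the mug and the two spice jars as they are; the dish is not to be carried through the air.

Things in the scene. Friction and masses are not known exactly. Their poses are not given: they have to be found in the camera images.
- dish: round two-section dish, dark teal stoneware, about 0.65 kg; origin: centre of its underside, z up. Foot 116 mm across, rim 204 mm across at 46 mm height, walls flaring at 40 degrees from level, inner floor 12 mm up. A 6 mm divider, 45 mm high, runs along its own y through the middle: tomatoes on its +x side, walnuts on its -x side. An ear at each end of its x axis.
- tomato_lip (a point): point of the rim at the middle of the tomato half (own +x), 102 mm from the dish's axis, 46 mm up, over which that half pours; the tomatoes roll out when the dish is tipped that way by some 55 to 60 degrees about its foot's edge
- walnut_ear (a point): centre of the ear beside the walnut half (own -x), 122 mm from the dish's axis, 36 mm up. Each ear is a flat oval tab 44 mm wide, 14 mm thick, edges rounded, reaching 152 mm from the axis. Pinched from above across its width (pads closing along the dish's y), it swivels about the pinch line, so the hand may stay upright as the dish tips; the heading can slip 5 to 10 degrees.
- tomato_1: red cherry tomato with a green star, a ball 34 mm across, 18 g, lying in the dish; origin at its centre
- tomato_2: red cherry tomato with a green star, a ball 34 mm across, 18 g, lying in the dish; origin at its centre
- tomato_3: red cherry tomato with a green star, a ball 34 mm across, 18 g, lying in the dish; origin at its centre
- walnut_1: brown walnut in its shell, a ball 34 mm across, 18 g, lying in the dish; origin at its centre
- walnut_2: brown walnut in its shell, a ball 34 mm across, 18 g, lying in the dish; origin at its centre
- walnut_3: brown walnut in its shell, a ball 34 mm across, 18 g, lying in the dish; origin at its centre
- sink_mid (a point): middle of the sink's opening at worktop height; axes as the world's. The opening measures 386 mm along x and 322 mm along y; its left edge (+y) lies 161 mm from this point, bordered by a flat rim 20 mm wide that stands 2 mm above the worktop. The sink's floor, with a wire grid lying on it, is some 200 mm below. The sink does not move.
- mug: white mug, 92 mm across and 95 mm high with a handle, standing behind the work; origin at the centre of its underside
- tan_jar: square glass spice jar with a grey cap, full of tan spice, 46 x 46 mm and 96 mm high, standing behind the work; origin at the centre of its underside
- herb_jar: the same jar with a little green herb at the bottom, 46 x 46 mm and 96 mm high, standing behind the work; origin at the centre of its underside
Not all that is in view belongs to the job. Leave any pink look-alike of the walnut_2 alone.

How it is judged:
On the way, in this order (a step that is already met when the one before it is completed fails the run):
1. the dish, still level, has its tomato half facing the sink (within about 30 degrees) with the lip of that half out over the sink's opening (world y of tomato_lip below -0.225 m and world x of tomato_lip between 0.43 and 0.81 m and world y of dish above -0.2 m and angle between the x axis of dish and the y axis of sink_mid, either way round below 0.52 rad and angle between dish's own z axis and vertical below 0.2 rad), for 0.1 s.
2. the dish is tipped by more than 40 degrees with the tomato half's lip over the sink (angle between dish's own z axis and vertical above 0.7 rad and world y of tomato_lip below -0.225 m), for 0.2 s.
At the end, for the whole second after the job is handed in: All three tomatoes lie in the sink (inside its opening, more than 100 mm below the worktop); all three walnuts lie in the dish's walnut half, below the rim; the dish stands flat on the worktop or the sink's rim (tilt under 0.06 rad, underside within 8 mm of the worktop), at rest and released (world x of tomato_1 between 0.43 and 0.82 m and world y of tomato_1 between -0.55 and -0.215 m and height (world z) of each of tomato_1, tomato_2, tomato_3 below -0.1 m and world x of tomato_2 between 0.43 and 0.82 m and world y of tomato_2 between -0.55 and -0.215 m and world x of tomato_3 between 0.43 and 0.82 m and world y of tomato_3 between -0.55 and -0.215 m and horizontal distance between each of walnut_1, walnut_2, walnut_3 and dish below 0.1 m and x of each of walnut_1, walnut_2, walnut_3 in the frame of dish below 0 m and z of walnut_1 in the frame of dish between 0.015 and 0.055 m and z of walnut_2 in the frame of dish between 0.015 and 0.055 m and z of walnut_3 in the frame of dish between 0.015 and 0.055 m and angle between dish's own z axis and vertical below 0.06 rad and height (world z) of dish between -0.006 and 0.008 m and linear speed of dish below 0.02 m/s); the robot touches nothing.
It fails at once if the mug is pushed more than 30 mm or knocked over (distance of mug from where it was at the start of the episode above 0.03 m or angle between mug's own z axis and vertical above 0.4 rad).
It fails at once if the tan spice jar is pushed more than 30 mm or knocked over (distance of tan_jar from where it was at the start of the episode above 0.03 m or angle between tan_jar's own z axis and vertical above 0.4 rad).
It fails at once if the herb jar is pushed more than 30 mm or knocked over (distance of herb_jar from where it was at the start of the episode above 0.03 m or angle between herb_jar's own z axis and vertical above 0.4 rad).
It fails at once if a walnut leaves the dish (distance between any of walnut_1, walnut_2, walnut_3 and dish above 0.13 m).
It fails at once if the dish is carried level through the air (more than 40 mm up while tilted less than 0.25 rad) (height (world z) of dish above 0.04 m and angle between dish's own z axis and vertical below 0.25 rad).
It also fails if it takes over 61 s, if anything falls off the work surface, if the arm or the gripper's body presses on something with over 40 N, if the wrist force passes 120 N, or if a joint passes its speed limit or range.

ROBOT

A 7-joint arm with a two-finger parallel gripper is mounted at the origin on a cart in front of the work surface, level with it; the furniture and walls round the work are solid. World frame = base frame: x ahead of the robot, y to its left, z up, the work surface at z = 0. Lengths are in m, angles in rad, forces in N, time in s.
With the tool pointing down it reaches from about 0.425 to 0.875 m from the base axis. Payload 8.4 kg.
Tool frame: the origin (TCP) lies at the very end of the fingers, on their centre line; the grasp point (between the pads) lies 19 mm behind it; y points along the fingers, z is the direction in which the jaws open and shut, and the axes are right-handed (so a half turn about y gives the same grasp; the last joint's range is limited). The gripper opens to 85 mm and grips with 20 to 120 N. Pads are 22 mm wide; open, the fingers measure 114 mm over their backs; the gripper's body (76 mm by 85 mm) begins 54 mm behind the grasp point. The pads swing forward as they close: fully open they stand 13 mm farther back than shut.
Start: joints at [1.012, 0.333, 0.04, 1.465, -0.013, 1.343, -0.059], TCP at [0.288, -0.582, 0.207] pointing down, gripper open.
Joint ranges: [-2.58, 2.58], [-0.38, 2.09], [-1.3, 1.39], [0.25, 2.4], [-1.5, 4.64], [0.08, 2.09], [-2.65, 2.65]. Speed limits (rad/s): [2.22, 2.22, 2.79, 2.79, 3.14, 3.14, 3.14].

INTERFACE

Orientations are given as a unit quaternion [x, y, z, w].
In Python, from station import observe, eyes, sign_off gives the robot as it stands.
- The arm moves only by the tool apply_moves, never from a script. Its argument "moves" is one flat list of numbers, 7 for each row, row after row: the shift along the tool's x, y, z in cm, then the turn, a rotation vector about the tool's x, y, z in rad, then the opening in per cent of the stroke, from 0 (shut) to 100 (fully open). A call has exactly 10 rows; each row shifts and turns the pose as measured when the row begins, along the tool's axes as they then stand; what a row does not reach is not made up. A row lasts 1/10 s, in which the tool goes at most 50 mm and 8.59 degrees, less where a joint would pass 70% of its speed; a pose out of reach is approached as far as the arm can. A call is refused whole if a number of a shift passes 5 or a number of a turn 0.15, either way. A call with a gripper value outside its range is refused whole. The fingers move at their own pace and stop on an object; "newtons" is the grip in N (left out, the last holds). Time passes only in rows, so rows that do not move let the fingers close, or fill a call up. It gives the time, the measured TCP pose, the force and the opening at its end, in the units of the state.
- observe(): the state, without advancing time (a new reading comes with each control period).
- eyes.capture(name): name is "scene" or "top" or "wrist"; returns a dict with "color" (420x560x3 uint8, red, green, blue), "depth" (420x560 float32, m along the optical axis (not along the pixel's ray), 0 where there is no reading), "fx", "fy", "cx", "cy" (pixels), "origin" and "orientation" of the camera in the world. Camera axes: x right, y down, z forward; pixel columns grow to the right and rows downward; lengths in m; the calibration is good to about 2 mm. A picture is of the moment at which its call begins.
- sign_off(): hands the job in, once; it reports no verdict.
The state is a dict: "clock": time; "joint_pos": joint angles; "joint_velocities": joint speeds; "joint_efforts": joint torques, N m; "ee_pos": TCP position; "ee_rot": TCP orientation; "force": force on the tool from outside, world axes, zero at the start; "ft_torque": the same for the moment, N m; "finger_gap": finger opening in m.
Only numpy, scipy, OpenCV 4.12 (cv2) and the standard library are available. Lean on these libraries where they do the work, as an engineer would, in place of code of your own. Each camera call takes 0.05 s, during which the arm holds its last target.

## Working session

There is one attempt and no reset: what is moved stays moved. The work goes in short steps, Python scripts to look and compute and a tool call to move; the robot and the scene stay as the last step left them, time stands still between calls to the robot, and variables do not carry over. Pictures are saved under pics/ and viewed, and the job is handed in when it is done.

Besides the shell and the picture viewer there is one more tool, called after ">>>" by a JSON object that holds its "name" and its "arguments". apply_moves: Moves the arm, as the interface text tells. Its arguments: {"type":"object","properties":{"moves":{"type":"array","items":{"type":"number"}},"newtons":{"type":"number"}},"required":["moves"]}

```bash
ls; mkdir -p pics; cat > h.py <<'E'
import numpy as np, cv2
from scipy.spatial.transform import Rotation as R
from station import observe, eyes, sign_off
def cap(n,f):
    d=eyes.capture(n); cv2.imwrite('pics/'+f,d['color'][:,:,::-1]); np.savez('pics/'+f+'.npz',**d); return d
def pts(d):
    h,w=d['depth'].shape; u,v=np.meshgrid(np.arange(w),np.arange(h)); z=d['depth']
    p=np.stack([(u-d['cx'])/d['fx']*z,(v-d['cy'])/d['fy']*z,z],-1)
    return p@R.from_quat(d['orientation']).as_matrix().T+np.array(d['origin'])
def ray(d,u,v,h):
    r=R.from_quat(d['orientation']).as_matrix()@np.array([(u-d['cx'])/d['fx'],(v-d['cy'])/d['fy'],1]); o=np.array(d['origin'])
    return o+r*(h-o[2])/r[2]
def st():
    s=observe(); m=R.from_quat(s['ee_rot']).as_matrix()
    print('t',s['clock'],'p',np.round(s['ee_pos'],4),'gap',round(s['finger_gap'],4),'F',np.round(s['force'],1),'\nq',np.round(s['joint_pos'],2)); print(np.round(m,3)); return s,m
E
python3 - <<'E'
from h import *
st()
for n in ['scene','top','wrist']:
    d=cap(n,n+'0.png'); print(n,d['fx'],d['cx'],d['cy'],d['origin'],d['orientation'])
E
```

```text
pics
t 0.0 p [ 0.2882 -0.582   0.2065] gap 0.0854 F [ 0.5 -0.8  0.4] 
q [ 1.01  0.33  0.04  1.47 -0.01  1.34 -0.06]
[[-0.896 -0.001  0.444]
 [-0.444  0.001 -0.896]
 [ 0.    -1.    -0.002]]
scene 491.32142500781583 275.9670568008974 207.91144189691872 [-0.44266602  0.54713978  0.56245464] [-0.40787268  0.72182295 -0.48622542  0.27603687]
top 523.0268569161201 275.7805458732991 207.04101828500862 [ 0.370886   -0.07657625  1.17430063] [ 0.71286382 -0.69505924  0.05650868 -0.07432762]
wrist 299.64837142357817 278.86350717637094 206.46217552450887 [ 0.34852095 -0.55348913  0.37397276] [ 0.84210378 -0.52252976 -0.07026355  0.1135205 ]
```

View pics/scene0.png

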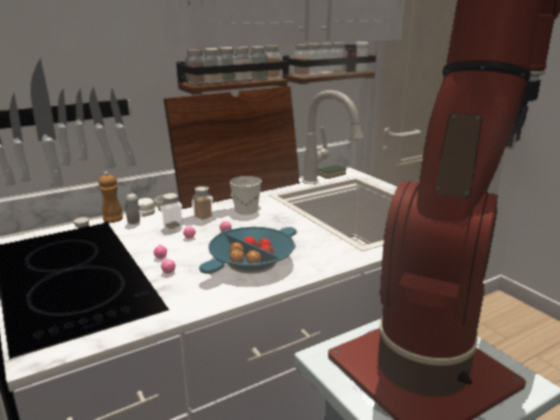

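View pics/top0.png

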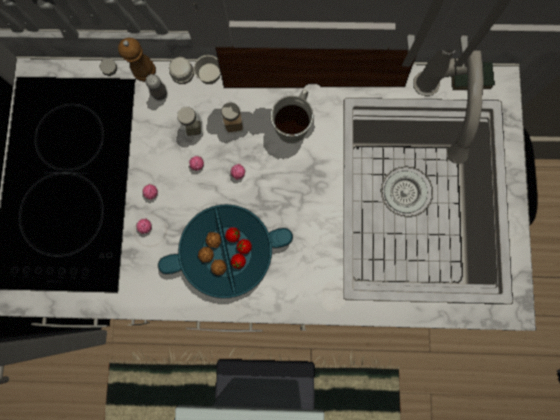

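View pics/wrist0.png

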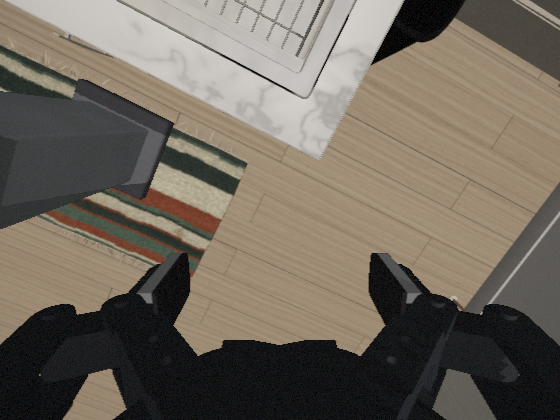

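The top view shows the dish centred near (225,251). The tomato half is on the right with its ear near (282,238), and the walnut half is on the left with its ear near (171,263). The sink is on the right, and the mug (292,118), tan jar (231,118) and herb jar (190,121) stand behind. Four pink balls lie at (144,226), (150,191), (196,163) and (237,171).

```bash
cat >> h.py <<'E'
def dish(d,verbose=True):
    P=pts(d); hsv=cv2.cvtColor(d['color'],cv2.COLOR_RGB2HSV)
    H,S,V=[hsv[:,:,i].astype(int) for i in range(3)]
    m=((H>85)&(H<108)&(S>90)&(V>25)).astype(np.uint8)
    m=cv2.morphologyEx(m,cv2.MORPH_OPEN,np.ones((3,3)))
    n,l,s,c=cv2.connectedComponentsWithStats(m); i=1+np.argmax(s[1:,4]); m=l==i
    return m,P,H,S,V
E
python3 - <<'E'
from h import *
z=np.load('pics/top0.png.npz'); d={k:z[k] for k in z}
m,P,H,S,V=dish(d)
print(m.sum())
q=P[m]; print('z range',np.percentile(q[:,2],[1,50,99]))
# rim hull, ellipse
cv2.imwrite('pics/m.png',m.astype(np.uint8)*255)
# ears by ray on plane .036..0.043
for uv,h in [((282,238),.043),((171,263),.043),((225,251),.046)]:
    print(uv,ray(d,*uv,h),P[uv[1],uv[0]])
# counter height
for uv in [(300,250),(150,240),(350,200),(344,250),(400,200)]: print(uv,P[uv[1],uv[0]])
# tomato / walnut
red=((H<6)|(H>176))&(S>150)&(V>80); br=(H>=7)&(H<20)&(S>120)&(V>50)
for n_,mm in [('red',red),('brown',br)]:
    n,l,s,c=cv2.connectedComponentsWithStats(mm.astype(np.uint8))
    for i in range(1,n):
        if s[i,4]>40: print(n_,s[i],np.round(c[i]),np.round(ray(d,*c[i],.03),3))
rim=m&(P[:,:,2]>0.038)&(P[:,:,2]<0.052)
print(rim.sum())
cv2.imwrite('pics/rim.png',rim.astype(np.uint8)*255)
cv2.imwrite('pics/crop.png',cv2.resize(d['color'][180:320,130:310,::-1],None,fx=4,fy=4,interpolation=cv2.INTER_CUBIC))
E
```

```text
5923
z range [0.0078524  0.03377702 0.04935016]
(282, 238) [ 0.51438914 -0.06042491  0.043     ] [ 0.51478556 -0.06038029  0.03987485]
(171, 263) [0.45397032 0.17875925 0.043     ] [0.45385394 0.17840159 0.04458466]
(225, 251) [0.48265308 0.06225368 0.046     ] [0.48295233 0.06262539 0.04297905]
(300, 250) [ 0.49363502 -0.10093341  0.0006105 ]
(150, 240) [0.5078668  0.23958901 0.00051941]
(350, 200) [ 6.11008619e-01 -2.12869456e-01 -3.68092526e-04]
(344, 250) [ 0.49590438 -0.19929818  0.00247788]
(400, 200) [ 0.66074258 -0.37497707 -0.22852176]
red [226 227  14  14 115] [231. 234.] [0.521 0.052 0.03 ]
red [238 239  13  14 110] [245. 246.] [0.497 0.021 0.03 ]
red [231 253  15  13 122] [238. 259.] [0.468 0.034 0.03 ]
brown [118  38  25  25 391] [130.  50.] [0.958 0.312 0.03 ]
brown [144  55  11  19 100] [149.  64.] [0.922 0.265 0.03 ]
brown [198 233  23  29 350] [209. 247.] [0.493 0.099 0.03 ]
brown [211 260  15  15 176] [218. 267.] [0.449 0.077 0.03 ]
2199
```

View pics/crop.png

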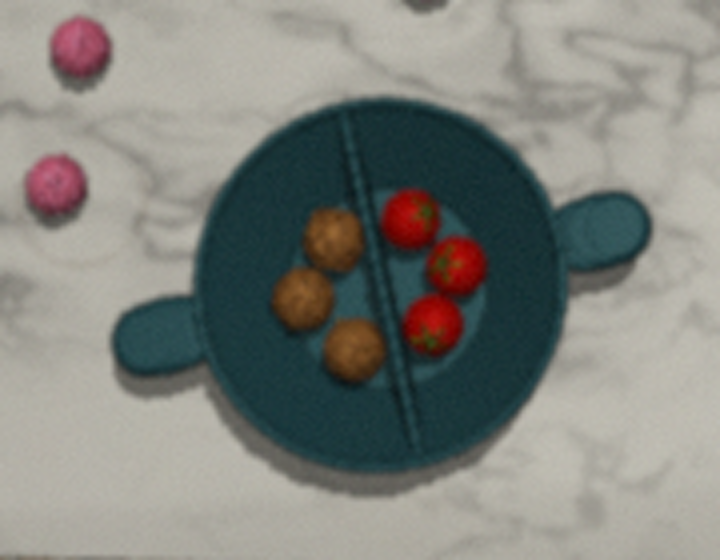

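View pics/rim.png

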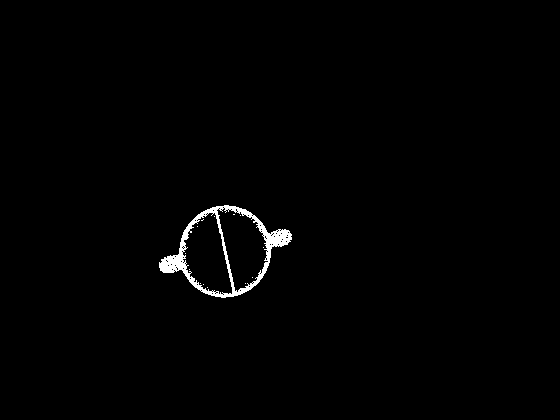

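View pics/m.png

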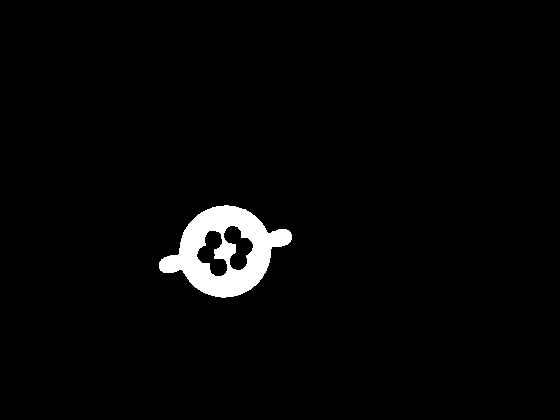

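```bash
cat >> h.py <<'E'
def sim(rows,p,m):
    p=np.array(p,float)
    for r in rows:
        p=p+m@(np.array(r[:3])/100); m=m@R.from_rotvec(r[3:6]).as_matrix()
    return p,m
E
python3 - <<'E'
from h import *
z=np.load('pics/top0.png.npz'); d={k:z[k] for k in z}; P=pts(d)
for uv in [(458,155),(465,120),(475,80),(292,118),(231,110),(188,115),(348,200),(353,200),(400,298),(511,200)]: print(uv,np.round(P[uv[1],uv[0]],3))
s,m=st()
rim=np.load('pics/top0.png.npz')
mm,P,*_=dish(d)
hull=cv2.convexHull(np.argwhere(mm)[:,::-1].astype(np.int32))
# rim points: back-project mask pixels with rim height, fit circle to outer contour minus ears
cs,_=cv2.findContours(mm.astype(np.uint8),0,1); c=max(cs,key=len)[:,0]
q=np.array([ray(d,u,v,.046)[:2] for u,v in c])
c0=np.array([.484,.06]); 
for _ in range(10):
    r=np.linalg.norm(q-c0,axis=1); k=np.abs(r-.102)<.006; A=np.c_[2*q[k],np.ones(k.sum())]; x=np.linalg.lstsq(A,(q[k]**2).sum(1),rcond=None)[0]; c0=x[:2]
print('centre',c0,'rad',np.sqrt(x[2]+c0@c0),k.sum())
for j,(a,b) in {'tip-':(0,0),}.items(): pass
q=np.array([ray(d,u,v,.04)[:2] for u,v in c]); r=np.linalg.norm(q-c0,axis=1)
e=r>.12
for sgn in (1,-1):
    k=e&(sgn*(q[:,1]-c0[1])>0); i=q[k].mean(0); print('ear',i,r[k].max(),np.degrees(np.arctan2(*(i-c0)[::-1])))
p=s['ee_pos']
p1,m1=sim([[-4.7,0,-.8,0,-.07,0]]*10,p,m); print(p1,m1[:,2])
p2,m2=sim([[-3.8,0,-.8,0,-.068,0]]*10,p1,m1); print(p2,m2[:,2])
E
```

```text
(458, 155) [ 0.655 -0.387  0.227]
(465, 120) [ 0.7   -0.38   0.291]
(475, 80) [ 0.76  -0.389  0.325]
(292, 118) [ 0.784 -0.076  0.056]
(231, 110) [0.787 0.058 0.091]
(188, 115) [0.773 0.151 0.095]
(348, 200) [ 0.611 -0.208  0.001]
(353, 200) [ 0.656 -0.247 -0.222]
(400, 298) [ 0.393 -0.322  0.003]
(511, 200) [ 0.62  -0.578 -0.003]
t 0.15 p [ 0.2883 -0.5821  0.2067] gap 0.0856 F [0.4 0.1 0.4] 
q [ 1.01  0.33  0.04  1.47 -0.01  1.34 -0.06]
[[-0.896 -0.001  0.444]
 [-0.444  0.001 -0.896]
 [ 0.    -1.    -0.001]]
centre [0.48427142 0.06312033] rad 0.09939085546541142 242
ear [0.44899941 0.19414984] 0.14775193537242404 105.0663826407614
ear [ 0.51919701 -0.06847249] 0.14836572494847344 -75.13601487222115
[ 0.56254621 -0.20393695  0.20695873] [ 0.91672304 -0.39952205 -0.00100203]
[0.52356576 0.17502774 0.20740558] [ 9.64036003e-01  2.65771521e-01 -2.87731252e-04]
```

>>> {"name": "apply_moves", "arguments": {"moves": [-3.5,0,-3,0,-0.062,0,100,-3.5,0,-3,0,-0.062,0,100,-3.5,0,-3,0,-0.062,0,100,-3.5,0,-3,0,-0.062,0,100,-3.5,0,-3,0,-0.062,0,100,-4.3,0,0,0,-0.086,0,100,-4.3,0,0,0,-0.086,0,100,-4.3,0,0,0,-0.086,0,100,-4.3,0,0,0,-0.086,0,100,-4.3,0,0,0,-0.086,0,100]}}

```text
clock: 1.15
ee_pos: [0.4743, -0.1779, 0.2028]
ee_rot: [-0.405, 0.582, -0.579, 0.402]
force: [0.6, -0.6, -0.6]
finger_gap: 0.0852
```

```bash
python3 - <<'E'
from h import *
s,m=st()
t=np.array([.453,.180,.2])-s['ee_pos']; print('target in tool',m.T@t*100, 'yaw', np.degrees(np.arctan2(m[1,2],m[0,2])))
E
```

```text
t 1.15 p [ 0.4743 -0.1779  0.2028] gap 0.0852 F [ 0.6 -0.6 -0.6] 
q [ 0.6   0.07 -0.34  1.79  0.03  1.29 -0.11]
[[-0.348 -0.006  0.937]
 [-0.937  0.    -0.348]
 [ 0.002 -1.    -0.005]]
target in tool [-32.8074419    0.30056331 -14.45474779] yaw -20.37572744584418
```

>>> {"name": "apply_moves", "arguments": {"moves": [-3.3,0,-1.45,0,-0.062,0,100,-3.4,0,-1.25,0,-0.062,0,100,-3.4,0,-1.0,0,-0.062,0,100,-3.5,0,-0.85,0,-0.062,0,100,-3.6,0,-0.6,0,-0.062,0,100,-3.6,0,-0.4,0,-0.062,0,100,-3.6,0,-0.15,0,-0.062,0,100,-3.6,0,0.05,0,-0.062,0,100,-3.5,0,0.3,0,-0.062,0,100,-3.5,0,0.5,0,-0.062,0,100]}}

```text
clock: 2.15
ee_pos: [0.4452, 0.1963, 0.2022]
ee_rot: [0.569, -0.423, 0.42, -0.567]
force: [0.3, 0.5, -0.4]
finger_gap: 0.0853
```

```bash
python3 - <<'E'
from h import *
s,m=st()
t=np.array([.4515,.185,.2])-s['ee_pos']; print('target in tool',m.T@t*100, 'yaw', np.degrees(np.arctan2(m[1,2],m[0,2])))
d=cap('wrist','w1.png')
for h in (.036,.043): 
  for r in (.122,.152): 
    c=np.array([.4843,.0631])+r*np.array([np.cos(np.radians(105)),np.sin(np.radians(105))])
    v=R.from_quat(d['orientation']).as_matrix().T@(np.array([*c,h])-d['origin']); print(r,h,d['fx']*v[0]/v[2]+d['cx'],d['fy']*v[1]/v[2]+d['cy'])
E
```

```text
t 2.15 p [0.4452 0.1963 0.2022] gap 0.0853 F [ 0.3  0.5 -0.4] 
q [ 0.22  0.05 -0.73  1.82  0.03  1.29 -0.23]
[[ 0.29  -0.005  0.957]
 [-0.957 -0.     0.29 ]
 [-0.001 -1.    -0.005]]
target in tool [1.26379947 0.21830871 0.27616652] yaw 16.886117427189955
0.122 0.036 281.84172270284813 198.79185552043157
0.152 0.036 282.80166669470356 172.81295751750702
0.122 0.043 281.8793897088064 200.29406719787275
0.152 0.043 282.8599371018321 173.81873875551085
```

View pics/w1.png

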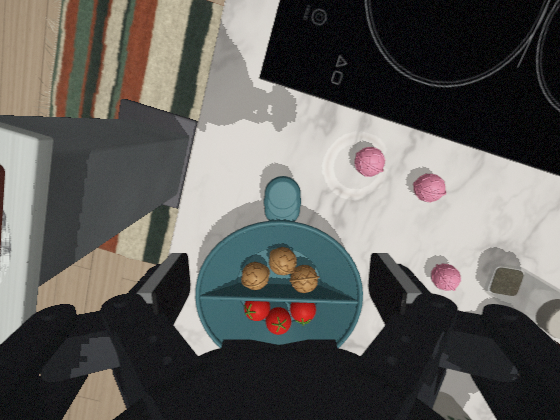

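>>> {"name": "apply_moves", "arguments": {"moves": [0.6,3,0.15,0,0.016,0,100,0.6,3,0.15,0,0.016,0,100,0,3,0,0,0,0,100,0,3,0,0,0,0,100,0,2.5,0,0,0,0,100,0,2,0,0,0,0,100,0,1,0,0,0,0,100,0,0.7,0,0,0,0,100,0,0.3,0,0,0,0,100,0,0,0,0,0,0,100]}}

```text
clock: 3.2
ee_pos: [0.4494, 0.1953, 0.012]
ee_rot: [-0.564, 0.428, -0.425, 0.565]
force: [0.8, 0.5, 0.3]
finger_gap: 0.0855
```

```bash
python3 - <<'E'
from h import *
s,m=st()
t=np.array([.4515,.185,.014])-s['ee_pos']; print('target in tool',m.T@t*100, 'yaw', np.degrees(np.arctan2(m[1,2],m[0,2])))
cap('wrist','w2.png')
E
```

```text
t 3.2 p [0.4494 0.1953 0.012 ] gap 0.0855 F [0.8 0.5 0.3] 
q [ 0.14  0.29 -0.7   2.02  0.23  0.9  -0.41]
[[ 0.273 -0.003  0.962]
 [-0.962  0.004  0.273]
 [-0.005 -1.    -0.001]]
target in tool [ 1.05144313 -0.20871702 -0.08019448] yaw 15.866919177087516
```

View pics/w2.png

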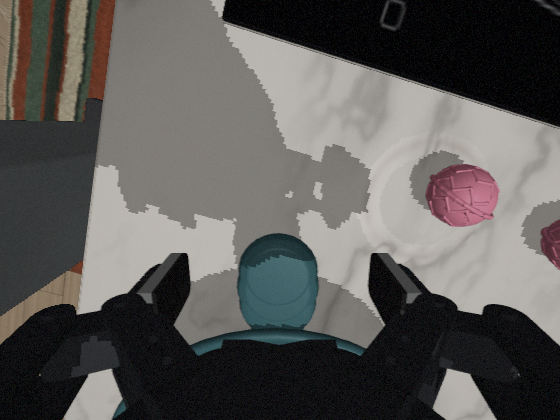

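>>> {"name": "apply_moves", "arguments": {"moves": [0.5,-0.1,0,0,0.01,0,100,0.5,-0.1,0,0,0,0,100,0,0,0,0,0,0,40,0,0,0,0,0,0,40,0,0,0,0,0,0,40,0,0,0,0,0,0,30,0,0,0,0,0,0,30,0,0,0,0,0,0,30,0,0,0,0,0,0,30,0,0,0,0,0,0,30], "newtons": 50}}

```text
clock: 4.25
ee_pos: [0.4555, 0.1853, 0.0184]
ee_rot: [-0.56, 0.429, -0.43, 0.564]
force: [-0.7, -1.1, 5.1]
finger_gap: 0.0257
```

```bash
python3 - <<'E'
from h import *
s,m=st()
print('yaw', np.degrees(np.arctan2(m[1,2],m[0,2])))
cap('wrist','w3.png')
E
```

```text
t 4.25 p [0.4555 0.1853 0.0184] gap 0.0257 F [-0.7 -1.1  5.1] 
q [ 0.16  0.28 -0.7   2.02  0.22  0.91 -0.4 ]
[[ 0.262  0.004  0.965]
 [-0.965  0.004  0.262]
 [-0.003 -1.     0.005]]
yaw 15.192656662147243
```

View pics/w3.png

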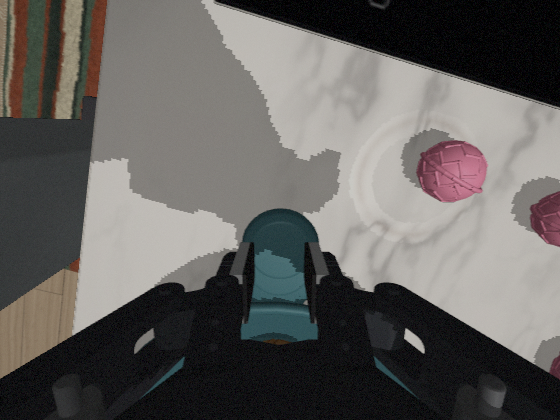

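```bash
python3 - <<'E'
from h import *
d=cap('top','t3.png'); e=cap('scene','s3.png')
cv2.imwrite('pics/c3.png',np.hstack([cv2.resize(d['color'][200:310,130:290,::-1],None,fx=2.5,fy=2.5,interpolation=2),cv2.resize(e['color'][190:300,170:330,::-1],None,fx=2.5,fy=2.5,interpolation=2)]))
w=np.load('pics/w3.png.npz'); w={k:w[k] for k in w}; P=pts(w)
for u in range(200,360,8): print(u,[tuple(np.round(P[v,u],3)) for v in (255,275)])
E
```

```text
200 [(np.float64(0.41), np.float64(0.154), np.float64(0.001)), (np.float64(0.412), np.float64(0.139), np.float64(0.001))]
208 [(np.float64(0.415), np.float64(0.155), np.float64(0.001)), (np.float64(0.418), np.float64(0.14), np.float64(0.001))]
216 [(np.float64(0.42), np.float64(0.156), np.float64(-0.0)), (np.float64(0.429), np.float64(0.19), np.float64(0.084))]
224 [(np.float64(0.429), np.float64(0.184), np.float64(0.055)), (np.float64(0.432), np.float64(0.192), np.float64(0.087))]
232 [(np.float64(0.432), np.float64(0.185), np.float64(0.055)), (np.float64(0.435), np.float64(0.191), np.float64(0.083))]
240 [(np.float64(0.436), np.float64(0.19), np.float64(0.063)), (np.float64(0.438), np.float64(0.191), np.float64(0.082))]
248 [(np.float64(0.439), np.float64(0.191), np.float64(0.064)), (np.float64(0.441), np.float64(0.186), np.float64(0.072))]
256 [(np.float64(0.444), np.float64(0.183), np.float64(0.044)), (np.float64(0.446), np.float64(0.172), np.float64(0.043))]
264 [(np.float64(0.448), np.float64(0.184), np.float64(0.044)), (np.float64(0.451), np.float64(0.173), np.float64(0.044))]
[... 646 characters left out ...]
t64(0.199), np.float64(0.064)), (np.float64(0.465), np.float64(0.198), np.float64(0.081))]
320 [(np.float64(0.47), np.float64(0.199), np.float64(0.063)), (np.float64(0.468), np.float64(0.199), np.float64(0.081))]
328 [(np.float64(0.476), np.float64(0.197), np.float64(0.054)), (np.float64(0.47), np.float64(0.2), np.float64(0.083))]
336 [(np.float64(0.497), np.float64(0.177), np.float64(0.001)), (np.float64(0.472), np.float64(0.203), np.float64(0.086))]
344 [(np.float64(0.503), np.float64(0.179), np.float64(0.001)), (np.float64(0.507), np.float64(0.165), np.float64(0.001))]
352 [(np.float64(0.508), np.float64(0.18), np.float64(0.001)), (np.float64(0.513), np.float64(0.166), np.float64(0.001))]
```

View pics/c3.png

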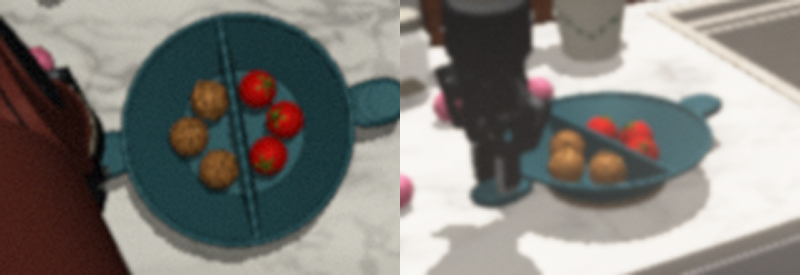

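```bash
python3 - <<'E'
from h import *
s,m=st()
w=np.load('pics/w3.png.npz'); w={k:w[k] for k in w}; P=pts(w); print(w['origin'])
T=(P-s['ee_pos'])@m*1000
for v in range(225,330,6): print(v,[(u,*np.round(T[v,u]).astype(int)) for u in (228,236,244,250,256,302,306,312,318,324)])
cv2.imwrite('pics/c4.png',cv2.resize(w['color'][190:350,180:380,::-1],None,fx=4,fy=3.7,interpolation=2)*1)
E
```

```text
t 4.4 p [0.4555 0.1854 0.0183] gap 0.0258 F [-0.7 -2.3  4.5] 
q [ 0.16  0.28 -0.7   2.02  0.22  0.91 -0.4 ]
[[ 0.262  0.004  0.965]
 [-0.965  0.004  0.262]
 [-0.003 -1.     0.005]]
[0.43707646 0.24850168 0.18598774]
225 [(228, np.int64(-2), np.int64(18), np.int64(-33)), (236, np.int64(-2), np.int64(18), np.int64(-28)), (244, np.int64(-3), np.int64(16), np.int64(-23)), (250, np.int64(-16), np.int64(-22), np.int64(-15)), (256, np.int64(-17), np.int64(-24), np.int64(-12)), (302, np.int64(-17), np.int64(-24), np.int64(12)), (306, np.int64(-16), np.int64(-23), np.int64(14)), (312, np.int64(-15), np.int64(-18), np.int64(17)), (318, np.int64(-2), np.int64(17), np.int64(25)), (324, np.int64(-2), np.int64(18), np.int64(29))]
231 [(228, np.int64(2), np.int64(18), np.int64(-33)), (236, np.int64(2), np.int64(17), np.int64(-28)), (244, np.int64(-12), np.int64(-19), np.int64(-18)), (250, np.int64(-14), np.int64(-24), np.int64(-15)), (256, np.int64(-13), np.int64(-24), np.int64(-12)), (302, np.int64(-14), np.int64(-24), np.int64(12)), (306, np.int64(-14), np.int64(-25), np.int64(14)), (312, np.int6
[... 7615 characters left out ...]
(42), np.int64(-21), np.int64(15)), (312, np.int64(11), np.int64(-63), np.int64(13)), (318, np.int64(5), np.int64(-71), np.int64(14)), (324, np.int64(-16), np.int64(-99), np.int64(12))]
327 [(228, np.int64(-16), np.int64(-101), np.int64(-13)), (236, np.int64(-15), np.int64(-101), np.int64(-11)), (244, np.int64(52), np.int64(-13), np.int64(-21)), (250, np.int64(52), np.int64(-12), np.int64(-18)), (256, np.int64(53), np.int64(-12), np.int64(-14)), (302, np.int64(51), np.int64(-14), np.int64(14)), (306, np.int64(51), np.int64(-14), np.int64(16)), (312, np.int64(49), np.int64(-16), np.int64(19)), (318, np.int64(7), np.int64(-72), np.int64(14)), (324, np.int64(-15), np.int64(-100), np.int64(12))]
```

View pics/c4.png

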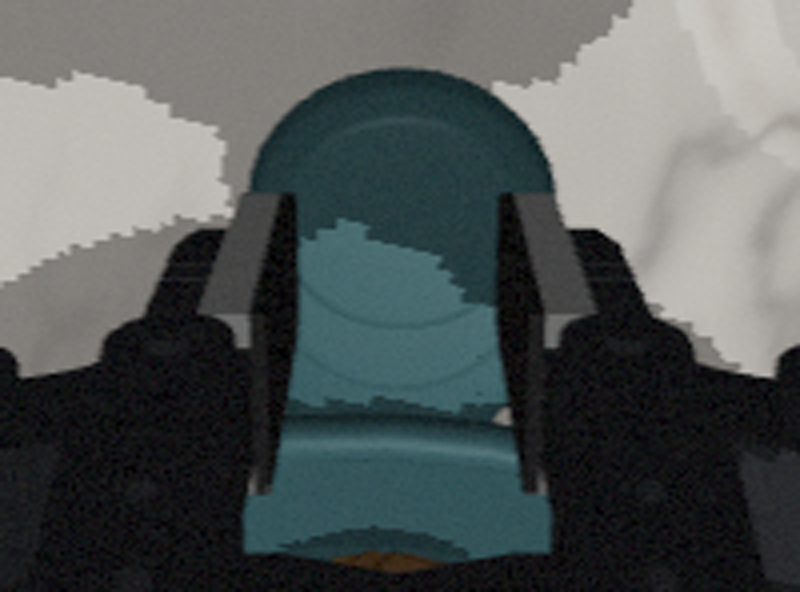

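```bash
python3 - <<'E'
from h import *
w=np.load('pics/w1.png.npz'); w={k:w[k] for k in w}; P=pts(w)
p=np.array([0.4452,.1963,.2022]); m=R.from_quat([0.569, -0.423, 0.42, -0.567]).as_matrix()
T=(P-p)@m*1000
k=np.abs(T[:,:,1])<120; k&=(T[:,:,1]<30)
ys=T[:,:,1][k]; i=np.argsort(-ys)[:5]; print(T[k][i])
for lo,hi in ((-5,30),(-15,-5),(-25,-15),(-35,-25)): print(lo,((T[:,:,1]>lo)&(T[:,:,1]<hi)).sum())
# scene view of finger tips now
e=np.load('pics/s3.png.npz'); e={k:e[k] for k in e}; s,m=st(); P=pts(e); T=(P-s['ee_pos'])@m*1000
g=e['color'].astype(int); dark=(g.max(2)<45)&(np.abs(T[:,:,0])<30)&(np.abs(T[:,:,2])<60)&(T[:,:,1]<25)&(T[:,:,1]>-60)
v,u=np.nonzero(dark)
o=np.argsort(-T[dark][:,1])[:12]
for j in o: print(u[j],v[j],T[dark][j].round())
cv2.imwrite('pics/c5.png',cv2.resize(e['color'][215:285,185:265,::-1],None,fx=9,fy=8,interpolation=2))
E
```

```text
[[ -2.86589679 -37.30367774  42.67870001]
 [ -0.88595062 -37.51709105  42.77808739]
 [  2.80430866 -37.56943156 -43.17464272]
 [  4.31258969 -37.72641689 -43.24895197]
 [ -3.0732709  -37.80197361 -43.11496224]]
-5 0
-15 0
-25 0
-35 0
t 4.4 p [0.4555 0.1854 0.0183] gap 0.0258 F [-0.7 -2.3  4.5] 
q [ 0.16  0.28 -0.7   2.02  0.22  0.91 -0.4 ]
[[ 0.262  0.004  0.965]
 [-0.965  0.004  0.262]
 [-0.003 -1.     0.005]]
```

View pics/c5.png

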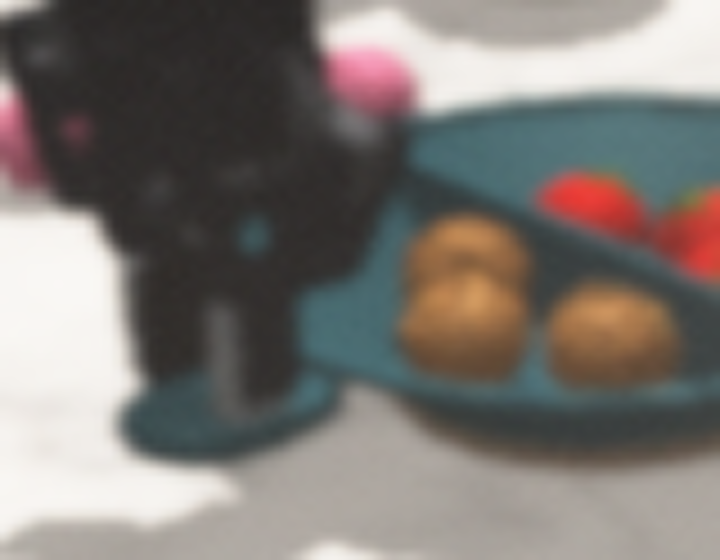

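>>> {"name": "apply_moves", "arguments": {"moves": [0,-0.2,0,0,0,0,100,0,0,0,0,0,0,100,0,0,0,0,0,0,100,0,0,0,0,0,0,100,0,0,0,0,0,0,100,0,1,0,0,0,0,100,0,1,0,0,0,0,100,0,0.7,0,0,0,0,100,0,0.4,0,0,0,0,100,0,0,0,0,0,0,100]}}

```text
clock: 5.4
ee_pos: [0.4538, 0.1859, -0.0153]
ee_rot: [-0.56, 0.43, -0.428, 0.564]
force: [-0.7, -0.5, -0.5]
finger_gap: 0.0852
```

```bash
python3 - <<'E'
from h import *
s,m=st()
print(m.T@(np.array([.4525,.1845,-.013])-s['ee_pos'])*100,'yaw', np.degrees(np.arctan2(m[1,2],m[0,2])))
w=cap('wrist','w5.png')
P=pts(w);T=(P-s['ee_pos'])@m*1000
k=(T[:,:,1]<-30)&(abs(T[:,:,2])<50)&(w['color'].max(2)<60)&(abs(T[:,:,0])<15); q=T[k]; print(q[np.argsort(-q[:,1])[:4]])
E
```

```text
t 5.4 p [ 0.4538  0.1859 -0.0153] gap 0.0852 F [-0.7 -0.5 -0.5] 
q [ 0.13  0.33 -0.68  2.04  0.27  0.85 -0.44]
[[ 0.263  0.001  0.965]
 [-0.965  0.005  0.263]
 [-0.005 -1.     0.002]]
[ 0.10044804 -0.23069183 -0.16053797] yaw 15.246992138430059
[[ -1.36973493 -37.36167828 -43.34031949]
 [ -6.69003196 -37.68858186 -43.2860796 ]
 [ -2.33064499 -38.24830397 -43.00541083]
 [  0.75935376 -38.31192779 -43.23615795]]
```

View pics/w5.png

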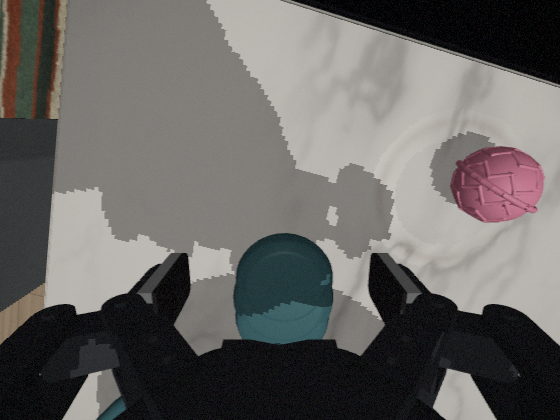

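>>> {"name": "apply_moves", "arguments": {"moves": [0,-0.1,-0.1,0,0,0,40,0,0,0,0,0,0,40,0,0,0,0,0,0,40,0,0,0,0,0,0,30,0,0,0,0,0,0,30,0,0,0,0,0,0,30,0,0,0,0,0,0,20,0,0,0,0,0,0,20,0,0,0,0,0,0,20,0,0,0,0,0,0,20], "newtons": 60}}

```text
clock: 6.45
ee_pos: [0.4538, 0.1862, -0.0127]
ee_rot: [-0.56, 0.43, -0.429, 0.564]
force: [-1.4, 0.6, -0.7]
finger_gap: 0.0401
```

```bash
python3 - <<'E'
from h import *
s,m=st()
print('yaw', np.degrees(np.arctan2(m[1,2],m[0,2])))
w=cap('wrist','w6.png')
E
```

```text
t 6.45 p [ 0.4538  0.1862 -0.0127] gap 0.0401 F [-1.4  0.6 -0.7] 
q [ 0.13  0.33 -0.68  2.05  0.27  0.85 -0.43]
[[ 0.263  0.003  0.965]
 [-0.965  0.006  0.263]
 [-0.005 -1.     0.005]]
yaw 15.243117326913417
```

View pics/w6.png

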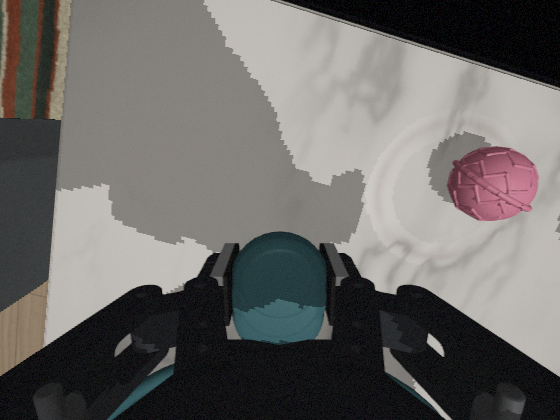

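>>> {"name": "apply_moves", "arguments": {"moves": [0.4,0,0.1,0,0.005,0,20,0.8,0,0.25,0,0.012,0,20,1.1,0,0.35,0,0.018,0,20,1.1,0,0.4,0,0.018,0,20,1.1,0,0.4,0,0.018,0,20,1.1,0,0.45,0,0.018,0,20,1.1,0,0.45,0,0.018,0,20,1.1,0,0.5,0,0.018,0,20,0.8,0,0.4,0,0.015,0,20,0.4,0,0.2,0,0.008,0,20]}}

```text
clock: 7.5
ee_pos: [0.5056, 0.1129, -0.0126]
ee_rot: [-0.523, 0.474, -0.465, 0.534]
force: [-2.9, 5.0, 1.2]
finger_gap: 0.0406
```

```bash
cat >> h.py <<'E'
def fitdish(d,g):
    mm,P,*_=dish(d)
    cs,_=cv2.findContours(mm.astype(np.uint8),0,1); c=max(cs,key=len)[:,0]
    q=np.array([ray(d,u,v,.046)[:2] for u,v in c]); c0=np.array(g,float)
    for _ in range(25):
        r=np.linalg.norm(q-c0,axis=1); k=np.abs(r-.1)<.01
        if k.sum()<20: print('few');return
        dv=(q[k]-c0); n=dv/r[k,None]; c0=c0+np.linalg.lstsq(n,r[k]-.0995,rcond=None)[0]
    print('centre',c0.round(4),k.sum())
    q=np.array([ray(d,u,v,.04)[:2] for u,v in c]); r=np.linalg.norm(q-c0,axis=1)
    for sgn in (1,-1):
        k=(r>.115)&(r<.155)&(sgn*(q[:,1]-c0[1])>0.08)
        if k.sum()>5:
            i=q[k].mean(0); print('ear',i.round(4),r[k].max().round(4),'heading',np.degrees(np.arctan2(*(i-c0)[::-1])).round(1))
    return c0
E
python3 - <<'E'
from h import *
s,m=st()
y=np.arctan2(m[1,2],m[0,2]);print('yaw', np.degrees(y))
d=cap('top','t7.png'); g=s['ee_pos'][:2]+m[:2,0]*.125; print(g); fitdish(d,g)
E
```

```text
t 7.5 p [ 0.5056  0.1129 -0.0126] gap 0.0406 F [-2.9  5.   1.2] 
q [ 0.24  0.36 -0.61  1.98  0.25  0.86 -0.38]
[[ 0.118  0.001  0.993]
 [-0.993  0.019  0.118]
 [-0.019 -1.     0.003]]
yaw 6.764729309206926
[ 0.52037103 -0.01122314]
centre [ 0.5163 -0.0169] 255
ear [ 0.5263 -0.1485] 0.1445 heading -85.6
```

View pics/t7.png

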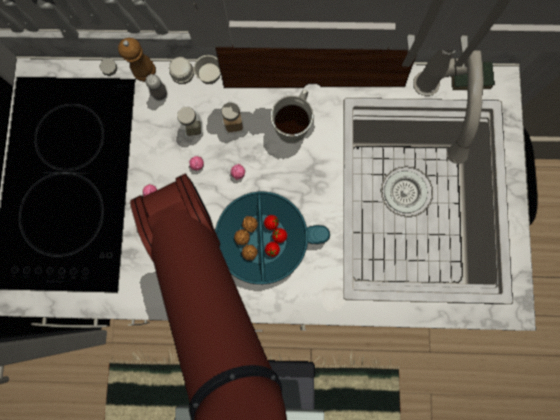

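>>> {"name": "apply_moves", "arguments": {"moves": [0.6,0,0.35,0,0.008,0,20,1.2,0,0.7,0,0.01,0,20,1.5,0,0.8,0,0.01,0,20,1.5,0,0.8,0,0.01,0,20,1.5,0,0.8,0,0.01,0,20,1.5,0,0.8,0,0.01,0,20,1.5,0,0.8,0,0.01,0,20,1.5,0,0.8,0,0.01,0,20,1.2,0,0.6,0,0.01,0,20,0.6,0,0.3,0,0,0,20]}}

```text
clock: 8.55
ee_pos: [0.5816, 0.0065, -0.0125]
ee_rot: [-0.502, 0.499, -0.48, 0.518]
force: [-4.9, 6.1, 5.0]
finger_gap: 0.0397
```

```bash
cat > look.py <<'E'
from h import *
import sys
s,m=st()
y=np.arctan2(m[1,2],m[0,2]);print('yaw', np.degrees(y))
d=cap('top',sys.argv[1]+'.png'); g=s['ee_pos'][:2]+m[:2,0]*.127; fitdish(d,g)
E
python3 look.py t8
```

```text
t 8.55 p [ 0.5816  0.0065 -0.0125] gap 0.0397 F [-4.9  6.1  5. ] 
q [ 0.37  0.47 -0.53  1.83  0.25  0.92 -0.22]
[[ 0.04  -0.003  0.999]
 [-0.999  0.035  0.04 ]
 [-0.035 -0.999 -0.002]]
yaw 2.2976226440953313
centre [ 0.5812 -0.1217] 163
ear [ 0.5814 -0.2545] 0.1458 heading -89.9
```

>>> {"name": "apply_moves", "arguments": {"moves": [0.5,0.05,0,0,0,0,20,0.5,0.05,0,0,0,0,20,0.5,0.05,0,0,0,0,20,0.5,0.05,0,0,0,0,20,0.5,0.05,0,0,0,0,20,0.5,0,0,0,0,0,20,0.3,0,0,0,0,0,20,0,0,0,0,0,0,20,0,0,0,0,0,0,20,0,0,0,0,0,0,20]}}

```text
clock: 9.6
ee_pos: [0.5847, -0.0117, -0.0124]
ee_rot: [-0.5, 0.497, -0.475, 0.526]
force: [0.9, 2.6, 1.7]
finger_gap: 0.0404
```

```bash
python3 look.py t9; python3 - <<'E'
import cv2
a=cv2.imread('pics/t9.png'); cv2.imwrite('pics/t9c.png',cv2.resize(a[130:310,220:420],None,fx=3.3,fy=3.3,interpolation=2))
E
```

```text
t 9.6 p [ 0.5847 -0.0117 -0.0124] gap 0.0404 F [0.9 2.6 1.7] 
q [ 0.41  0.47 -0.53  1.82  0.24  0.91 -0.16]
[[ 0.054  0.002  0.999]
 [-0.997  0.048  0.054]
 [-0.047 -0.999  0.004]]
yaw 3.0781509196127885
centre [ 0.5861 -0.1405] 154
ear [ 0.5894 -0.2735] 0.1467 heading -88.6
```

View pics/t9c.png

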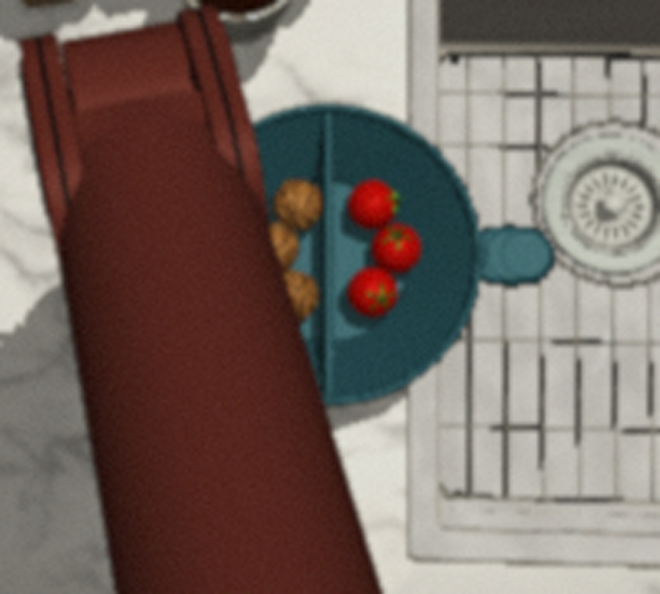

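>>> {"name": "apply_moves", "arguments": {"moves": [0.1,-0.5,0,0,0,0,20,0.15,-0.8,0,0,0,0,20,0.2,-0.8,0,0,0,0,20,0.25,-0.8,0,0,0,0,20,0.25,-0.8,0,0,0,0,20,0.3,-0.8,0,0,0,0,20,0.35,-0.75,0,0,0,0,20,0.4,-0.75,0,0,0,0,20,0.4,-0.7,0,0,0,0,20,0.3,-0.4,0,0,0,0,20]}}

```text
clock: 10.65
ee_pos: [0.5848, -0.0451, 0.0624]
ee_rot: [-0.501, 0.498, -0.475, 0.525]
force: [-0.4, 2.2, -2.0]
finger_gap: 0.0402
```

```bash
python3 - <<'E'
from h import *
s,m=st()
d=cap('top','t10.png');e=cap('scene','s10.png')
cv2.imwrite('pics/c10.png',np.hstack([cv2.resize(d['color'][130:310,220:420,::-1],None,fx=2,fy=2,interpolation=2),cv2.resize(e['color'][150:330,180:380,::-1],None,fx=2,fy=2,interpolation=2)]))
E
```

```text
t 10.65 p [ 0.5848 -0.0451  0.0624] gap 0.0402 F [-0.4  2.2 -2. ] 
q [ 0.49  0.38 -0.55  1.76  0.17  1.06 -0.06]
[[ 0.054 -0.     0.999]
 [-0.997  0.048  0.054]
 [-0.048 -0.999  0.002]]
```

View pics/c10.png

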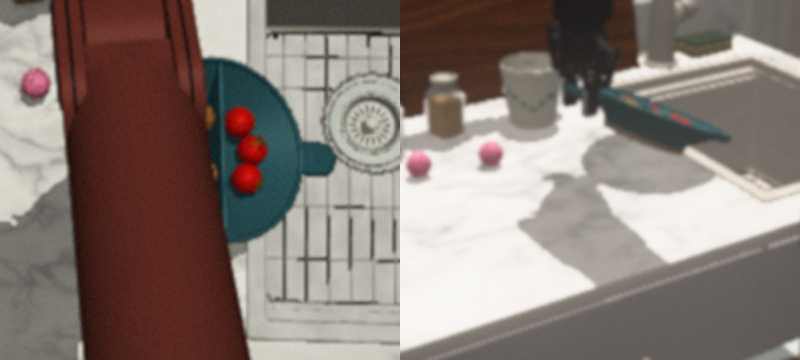

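>>> {"name": "apply_moves", "arguments": {"moves": [0.45,-0.65,0,0,0,0,20,0.5,-0.65,0,0,0,0,20,0.5,-0.65,0,0,0,0,20,0.55,-0.6,0,0,0,0,20,0.6,-0.6,0,0,0,0,20,0.6,-0.55,0,0,0,0,20,0.65,-0.55,0,0,0,0,20,0.65,-0.5,0,0,0,0,20,0.4,-0.3,0,0,0,0,20,0,0,0,0,0,0,20]}}

```text
clock: 11.75
ee_pos: [0.5869, -0.1029, 0.1135]
ee_rot: [-0.501, 0.499, -0.475, 0.524]
force: [0.5, 0.1, -3.1]
finger_gap: 0.0404
```

```bash
cat > lk.py <<'E'
from h import *
import sys
s,m=st()
d=cap('top','t.png');e=cap('scene','s.png')
gp=s['ee_pos']-m[:,1]*.035*1; print('grip est',gp, 'tilt est',np.degrees(np.arctan2(gp[2]-.012+.012,gp[1]+.199))-11)
cv2.imwrite('pics/'+sys.argv[1],np.hstack([cv2.resize(d['color'][130:310,220:420,::-1],None,fx=2,fy=2,interpolation=2),cv2.resize(e['color'][150:330,180:380,::-1],None,fx=2,fy=2,interpolation=2)]))
E
python3 lk.py c11.png
```

```text
t 11.75 p [ 0.5869 -0.1029  0.1135] gap 0.0404 F [ 0.5  0.1 -3.1] 
q [ 0.57  0.35 -0.54  1.68  0.14  1.16  0.05]
[[ 0.052 -0.002  0.999]
 [-0.998  0.046  0.052]
 [-0.046 -0.999  0.   ]]
grip est [ 0.58694316 -0.10455413  0.14851118] tilt est 46.545627340926245
```

View pics/c11.png

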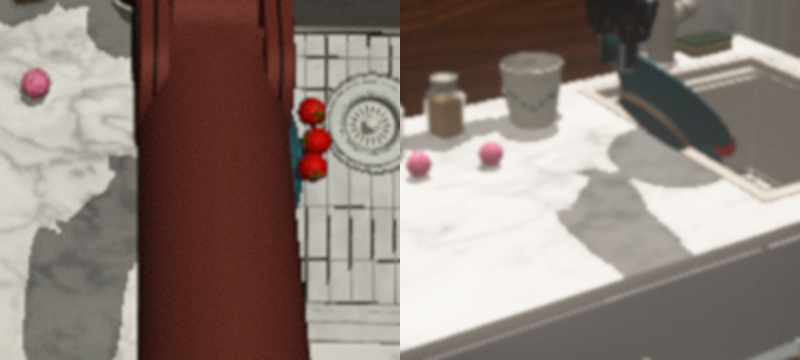

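>>> {"name": "apply_moves", "arguments": {"moves": [0.4,-0.25,0,0,0,0,20,0.6,-0.35,0,0,0,0,20,0.7,-0.35,0,0,0,0,20,0.6,-0.3,0,0,0,0,20,0.3,-0.15,0,0,0,0,20,0,0,0,0,0,0,20,0,0,0,0,0,0,20,0,0,0,0,0,0,20,0,0,0,0,0,0,20,0,0,0,0,0,0,20]}}

```text
clock: 12.85
ee_pos: [0.5877, -0.1287, 0.1262]
ee_rot: [-0.502, 0.499, -0.473, 0.525]
force: [0.2, 1.0, -4.5]
finger_gap: 0.0399
```

```bash
python3 lk.py c12.png; python3 -c "
from h import *
cap('wrist','w12.png')"
```

```text
t 12.85 p [ 0.5877 -0.1287  0.1262] gap 0.0399 F [ 0.2  1.  -4.5] 
q [ 0.6   0.35 -0.53  1.65  0.14  1.19  0.1 ]
[[ 0.055 -0.004  0.998]
 [-0.997  0.048  0.055]
 [-0.048 -0.999 -0.001]]
grip est [ 0.58788273 -0.13042719  0.16118234] tilt est 55.9533414659946
```

View pics/c12.png

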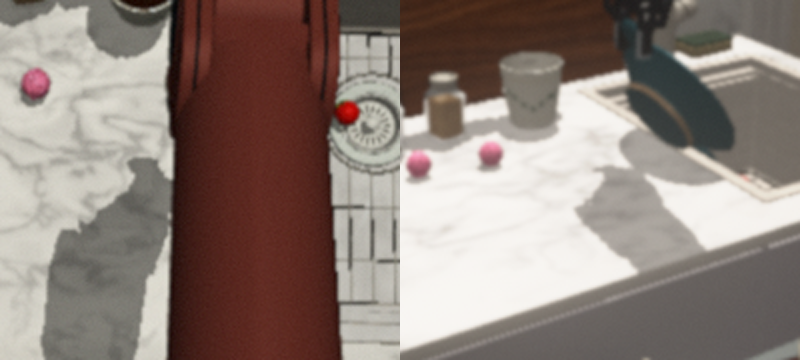

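View pics/w12.png

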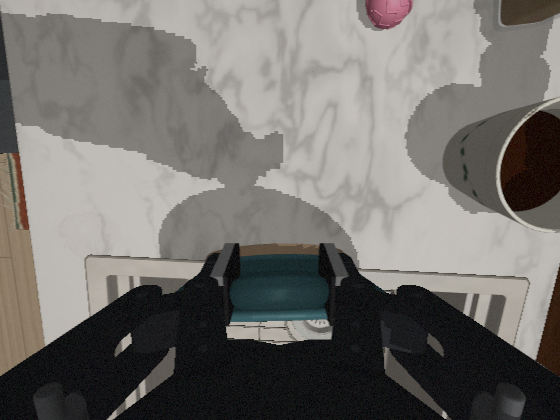

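>>> {"name": "apply_moves", "arguments": {"moves": [0.3,-0.1,0,0,0,0,20,0.4,-0.1,0,0,0,0,20,0,0,0,0,0,0,20,0,0,0,0,0,0,20,0,0,0,0,0,0,20,0,0,0,0,0,0,20,0,0,0,0,0,0,20,0,0,0,0,0,0,20,0,0,0,0,0,0,20,0,0,0,0,0,0,20]}}

```text
clock: 14.0
ee_pos: [0.5883, -0.1357, 0.1287]
ee_rot: [-0.502, 0.499, -0.473, 0.525]
force: [-0.3, 1.8, -2.0]
finger_gap: 0.0407
```

```bash
python3 lk.py c13.png
```

```text
t 14.0 p [ 0.5883 -0.1357  0.1287] gap 0.0407 F [-0.3  1.8 -2. ] 
q [ 0.61  0.35 -0.52  1.64  0.14  1.2   0.12]
[[ 0.055 -0.004  0.998]
 [-0.997  0.049  0.055]
 [-0.049 -0.999 -0.001]]
grip est [ 0.58848365 -0.13740216  0.1636663 ] tilt est 58.37555018278742
```

View pics/c13.png

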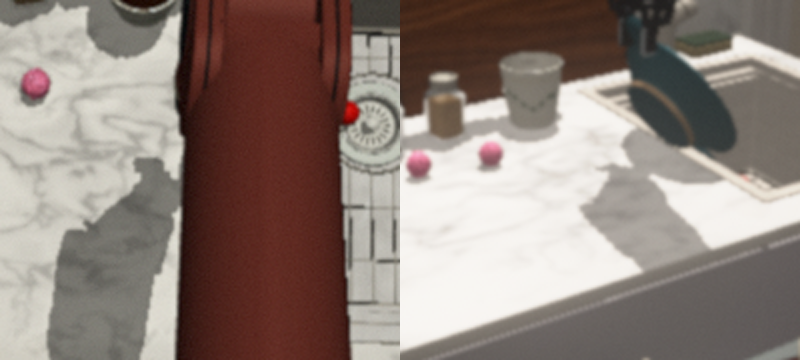

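>>> {"name": "apply_moves", "arguments": {"moves": [-0.3,0.1,0,0,0,0,20,-0.7,0.25,0,0,0,0,20,-0.75,0.3,0,0,0,0,20,-0.75,0.35,0,0,0,0,20,-0.75,0.4,0,0,0,0,20,-0.7,0.45,0,0,0,0,20,-0.65,0.5,0,0,0,0,20,-0.65,0.5,0,0,0,0,20,-0.6,0.55,0,0,0,0,20,-0.55,0.6,0,0,0,0,20]}}

```text
clock: 15.1
ee_pos: [0.5846, -0.0676, 0.0892]
ee_rot: [-0.502, 0.498, -0.475, 0.524]
force: [-0.9, 0.8, 0.8]
finger_gap: 0.0403
```

```bash
python3 lk.py c14.png
```

```text
t 15.1 p [ 0.5846 -0.0676  0.0892] gap 0.0403 F [-0.9  0.8  0.8] 
q [ 0.52  0.36 -0.55  1.73  0.16  1.11 -0.02]
[[ 0.053 -0.003  0.999]
 [-0.998  0.044  0.053]
 [-0.045 -0.999 -0.   ]]
grip est [ 0.58464184 -0.06913534  0.12416519] tilt est 32.71471425512406
```

View pics/c14.png

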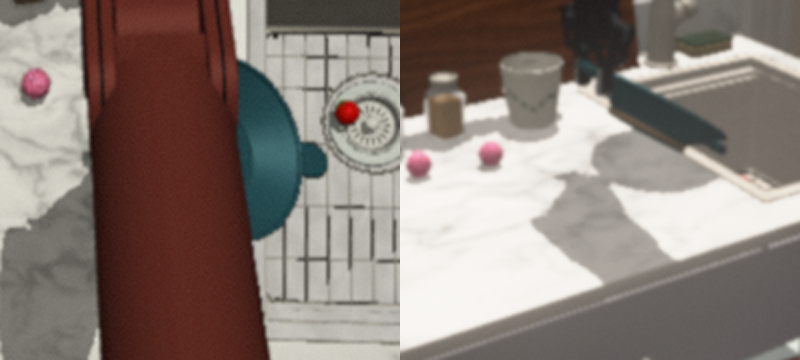

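>>> {"name": "apply_moves", "arguments": {"moves": [-0.45,0.6,0,0,0,0,20,-0.45,0.65,0,0,0,0,20,-0.45,0.65,0,0,0,0,20,-0.4,0.7,0,0,0,0,20,-0.4,0.7,0,0,0,0,20,-0.35,0.75,0,0,0,0,20,-0.3,0.75,0,0,0,0,20,-0.3,0.75,0,0,0,0,20,-0.25,0.75,0,0,0,0,20,-0.2,0.6,0,0,0,0,20]}}

```text
clock: 16.2
ee_pos: [0.5823, -0.0179, 0.017]
ee_rot: [-0.502, 0.498, -0.472, 0.527]
force: [-0.9, 3.3, 0.4]
finger_gap: 0.0405
```

```bash
python3 lk.py c15.png
```

```text
t 16.2 p [ 0.5823 -0.0179  0.017 ] gap 0.0405 F [-0.9  3.3  0.4] 
q [ 0.44  0.43 -0.55  1.8   0.21  0.97 -0.12]
[[ 0.059 -0.002  0.998]
 [-0.997  0.052  0.059]
 [-0.052 -0.999  0.001]]
grip est [ 0.58238356 -0.0197399   0.05196723] tilt est 5.166793156368119
```

View pics/c15.png

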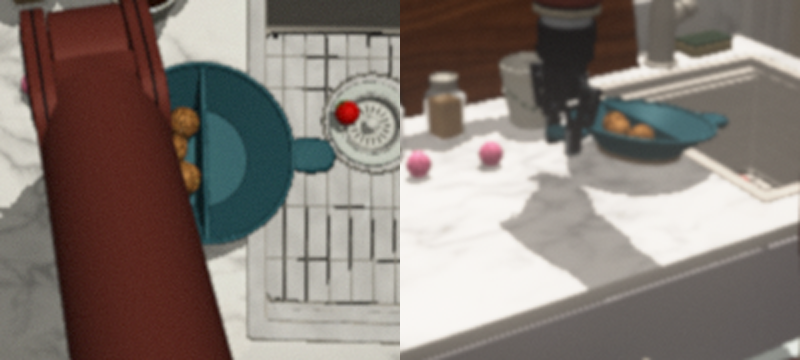

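>>> {"name": "apply_moves", "arguments": {"moves": [-0.25,0.7,0,0,0,0,20,-0.2,0.7,0,0,0,0,20,-0.2,0.6,0,0,0,0,20,-0.1,0.4,0,0,0,0,20,-0.1,0.3,0,0,0,0,20,0,0.2,0,0,0,0,20,-0.5,0.02,0,0,0,0,20,-0.6,0.02,0,0,0,0,20,-0.6,0.02,0,0,0,0,20,-0.4,0,0,0,0,0,20]}}

```text
clock: 17.3
ee_pos: [0.5839, 0.0004, -0.0118]
ee_rot: [-0.501, 0.497, -0.479, 0.522]
force: [0.1, -4.4, -0.8]
finger_gap: 0.0401
```

```bash
python3 lk.py c16.png; python3 look.py t16
```

```text
t 17.3 p [ 5.839e-01  4.000e-04 -1.180e-02] gap 0.0401 F [ 0.1 -4.4 -0.8] 
q [ 0.39  0.47 -0.53  1.83  0.25  0.91 -0.2 ]
[[ 0.047  0.003  0.999]
 [-0.998  0.039  0.047]
 [-0.039 -0.999  0.005]]
grip est [ 0.58377002 -0.00092947  0.02314141] tilt est -4.336106361794217
t 17.4 p [ 0.5837  0.0012 -0.0119] gap 0.04 F [ 0.1 -5.1 -0.5] 
q [ 0.39  0.47 -0.53  1.83  0.24  0.91 -0.2 ]
[[ 0.048  0.003  0.999]
 [-0.998  0.04   0.048]
 [-0.039 -0.999  0.005]]
yaw 2.7583920522503127
centre [ 0.5854 -0.1267] 161
ear [ 0.5877 -0.2595] 0.1473 heading -89.0
```

View pics/c16.png

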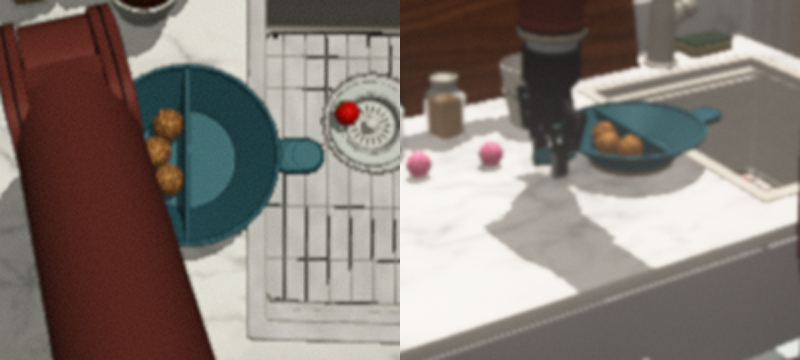

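>>> {"name": "apply_moves", "arguments": {"moves": [0,0.05,0,0,0,0,60,0,0,0,0,0,0,80,0,0,0,0,0,0,100,0,0,0,0,0,0,100,0,0,0,0,0,0,100,0,0,0,0,0,0,100,-0.1,-0.8,0,0,0,0,100,-0.1,-1.5,0,0,0,0,100,-0.1,-2.5,0,0,0,0,100,0,-3,0,0,0,0,100]}}

```text
clock: 18.45
ee_pos: [0.5803, 0.0044, 0.0665]
ee_rot: [-0.503, 0.499, -0.475, 0.523]
force: [-0.4, -1.1, 0.4]
finger_gap: 0.0852
```

>>> {"name": "apply_moves", "arguments": {"moves": [-1,-3,0,0,0,0,100,-4,-2,0,0,0,0,100,-4.5,-1,0,0,0,0,100,-4.5,-1,0,0,0,0,100,-4.5,0,0,0,0,0,100,-4.5,0,0,0,0,0,100,-4,0,0,0,0,0,100,-2,0,0,0,0,0,100,0,0,0,0,0,0,100,0,0,0,0,0,0,100]}}

```text
clock: 19.45
ee_pos: [0.5686, 0.3018, 0.1735]
ee_rot: [-0.496, 0.495, -0.48, 0.528]
force: [-0.2, -0.9, -1.0]
finger_gap: 0.0855
```

```bash
python3 look.py t17; python3 - <<'E'
from h import *
z=np.load('pics/t17.png.npz'); d={k:z[k] for k in z}; P=pts(d); m,_,H,S,V=dish(d)
rim=m&(P[:,:,2]>.03)&(P[:,:,2]<.065); fit=np.linalg.lstsq(np.c_[P[rim][:,:2],np.ones(rim.sum())],P[rim][:,2],rcond=None)[0]; print(rim.sum(),'slopes',fit)
fl=m&(P[:,:,2]<.018)&(np.hypot(P[:,:,0]-.585,P[:,:,1]+.127)<.05); print('floor z',P[fl][:,2].mean() if fl.any() else None)
br=(H>=7)&(H<20)&(S>120)&(V>50)
n,l,s,c=cv2.connectedComponentsWithStats(br.astype(np.uint8))
for i in range(1,n):
    if s[i,4]>40: print(s[i],c[i].round(),ray(d,*c[i],.03).round(3))
cap('scene','s17.png')
E
```

```text
t 19.45 p [0.5686 0.3018 0.1735] gap 0.0855 F [-0.2 -0.9 -1. ] 
q [-0.    0.39 -0.69  1.53  0.23  1.26 -0.67]
[[ 0.049  0.016  0.999]
 [-0.998  0.047  0.049]
 [-0.047 -0.999  0.018]]
yaw 2.7880058114424062
few
3294 slopes [-0.00202766  0.00016873  0.04070967]
floor z 0.010101665617301905
[118  38  25  25 397] [130.  50.] [0.958 0.312 0.03 ]
[142  55  13  20 128] [148.  65.] [0.919 0.266 0.03 ]
[290 185  21  42 509] [301. 205.] [ 0.59  -0.101  0.03 ]
```

View pics/t17.png

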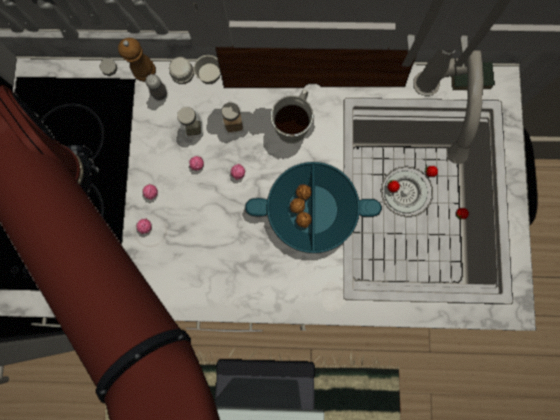

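View pics/s17.png

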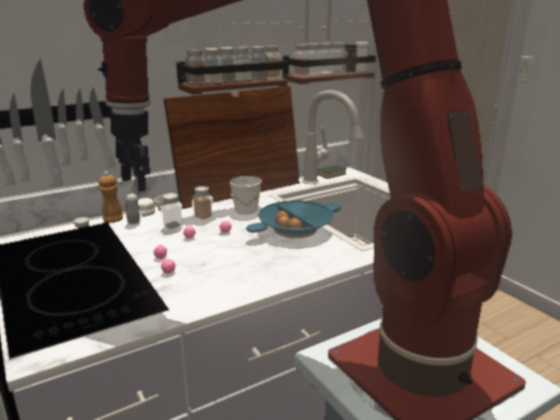

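```bash
python3 - <<'E'
from h import *
z=np.load('pics/t17.png.npz'); d={k:z[k] for k in z}; P=pts(d)
for u,v in [(393,186),(432,171),(462,213),(292,118),(231,110),(188,115)]: print(P[v,u].round(3))
print(fitdish(d,[.585,-.127]))
sign_off()
E
```

```text
[ 0.689 -0.347 -0.183]
[ 0.729 -0.448 -0.173]
[ 0.618 -0.522 -0.171]
[ 0.784 -0.076  0.058]
[0.785 0.057 0.097]
[0.774 0.151 0.091]
centre [ 0.5853 -0.1262] 244
ear [0.5822 0.0065] 0.1472 heading 91.3
ear [ 0.5869 -0.2595] 0.1479 heading -89.3
[ 0.5852605  -0.12615068]
the job is handed in; nothing more can be done
```

The three tomatoes are in the sink, the three walnuts are still in their half of the dish, and the job is handed in. I slid the dish by its walnut ear and turned it about 15 degrees so the tomato half faced the sink with its lip over the edge. I then tipped it to about 58–60 degrees, lowered it, drew it back about 14 mm, let go and moved the hand clear. It took just under 20 s.

**Last checks (top camera):**
- **Tomatoes:** they lie at y -0.35, -0.45 and -0.52 m, with z between -0.17 and -0.18 m, all inside the sink's opening.
- **Walnuts:** all three are on the walnut side of the divider.
- **Dish:** it stands level on the worktop, with its centre at (0.585, -0.126) m and rim slope about 0.002.
- **Mug and jars:** depth readings at the same pixels are unchanged to a few mm.

**What disagreed:**
- **First grip:** it missed, and the fingers closed on top of the ear with about 5 N. They end about 25–37 mm short of the reported TCP, depending on the opening. I gripped about 30 mm lower and the second grip held.
- **Automatic dish fit:** one circle fit failed in the last look script because its starting guess followed the hand, which had moved away. Refitted near the dish, it gave the centre above.

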